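Lock the column plunger with its jam nut

TASK

The plunger of the glass chromatography column is set to its depth: lock it there. Lay the open-ended spanner on the column's top plate with its jaw pushed fully home on the plunger's square, under the locknut, and its handle between the two tie-rod nuts at either end of the plate, so that the plunger cannot turn, and let go of it; then turn the locknut clockwise until it stops. The plunger must not turn more than a few degrees; leave the spanner in place for the pressure test, and leave the beaker alone.

Things in the scene. Friction and masses are not known exactly. Their poses are not given: they have to be found in the camera images.
- column_stand: glass chromatography column standing upright between a grey base plate and an aluminium top plate, held by four steel tie rods; fixed, 200 mm high. Origin: on the bench on the column's axis; z up, y along the plates' long side, x across. The top plate is 236 mm long (y) and 90 mm wide (x), its upper face 130 mm above the bench
- plate_top (a point): centre of the top plate's upper face, on the axis; axes as column_stand. The tie rods end in domed nuts, 17 mm across and 20 mm high on the plate, at x = +-27 mm, y = +-105 mm from here: at either end of the plate a pair of them leaves a gap of 37 mm for a handle. Nothing else stands on the plate but the plunger's square and locknut in its middle
- flats_mid (a point): centre of the plunger's steel wrench square, on the axis. The square is 36 x 36 mm (sides along this point's x and y) and 16 mm high, from the top plate's face up. The locknut hangs over it, so a spanner must be lowered to the plate beside it and slid on level from the side. The plunger turns easily (0.08 N m) and follows the locknut if nothing holds it
- plunger (a joint): angle of the plunger about the upright axis (rad), positive clockwise seen from above; at 0 its square is true to the top plate; starts within 0.05 of 0 and must stay within 0.25 of it
- locknut_mid (a point): centre of the dark steel hexagon locknut on the axis above the square: 46 mm across flats, 28 mm high, from about 147 to 175 mm above the bench; one pair of flats faces along this point's x axis, the others 60 and 120 degrees from it. The plunger's 29 mm threaded stem, with a small port, stands out of it up to 205 mm above the bench
- locknut (a joint): angle of the locknut on the plunger (rad), growing as it is turned clockwise seen from above: starts between 0 and 0.35, stops hard against the plunger at 1.25 (tight). Stiff to turn (0.35 N m); sinks 1 mm per rad. The spanner's play lets the plunger follow it by about 0.1 rad first, so turn it that much further
- spanner_jaw (a point): centre of the open jaw of the loose flat steel spanner, 200 mm long, 0.22 kg: 4.5 mm above its flat underside, on the square's axis when fully home. x points out of the jaw, away from the handle; z up. Jaw 37.9 mm wide, flared at the tips; head 69 mm wide, 9 mm thick, from 22 mm ahead of here (tips) to 34 mm behind; then a shank 26 mm wide, 9 mm thick
- spanner_grip (a point): centre of the spanner's black grip, 148 mm behind the jaw's centre, 9 mm above the underside; axes as spanner_jaw. The grip is 60 mm long, 26 mm wide and 18 mm thick, its underside flush with the head's. With the jaw home it lies just beyond the end of the top plate, in the air
- beaker_mid (a point): middle of an empty glass beaker, 73 mm across and 92 mm high, standing behind the column: a bystander

How it is judged:
By the outcome, as a careful person would: the job done as asked, in the order asked, and still so for the second after the job is handed in, with the robot touching nothing.
It also fails if it takes over 48 s, if anything falls off the work surface, if the arm or the gripper's body presses on something with over 40 N, if the wrist force passes 120 N, or if a joint passes its speed limit or range.

ROBOT

A 7-joint arm with a two-finger parallel gripper is mounted at the origin on a cart in front of the work surface, level with it; the furniture and walls round the work are solid. World frame = base frame: x ahead of the robot, y to its left, z up, the work surface at z = 0. Lengths are in m, angles in rad, forces in N, time in s.
With the tool pointing down it reaches from about 0.4 to 0.875 m from the base axis. Payload 4.4 kg.
Tool frame: the origin (TCP) lies at the centre of the arm's flange, where the gripper is bolted on; the fingertips stand 173 mm ahead of it and the grasp point (between the pads) lies 155 mm ahead of it; x points along the fingers, z is the direction in which the jaws open and shut, and the axes are right-handed (so a half turn about x gives the same grasp; the last joint's range is limited). The gripper opens to 85 mm and grips with 20 to 120 N. Pads are 22 mm wide; open, the fingers measure 114 mm over their backs; the gripper's body (76 mm by 85 mm) begins 54 mm behind the grasp point. The pads swing forward as they close: fully open they stand 13 mm farther back than shut.
Start: joints at [1.121, 0.628, 0.038, 1.517, -0.027, 0.996, -0.02], TCP at [0.243, -0.603, 0.405] pointing down, gripper open.
Joint ranges: [-3.06, 3.06], [-0.37, 2.12], [-1.25, 1.32], [0.18, 2.47], [-1.1, 4.24], [0.23, 1.98], [-2.94, 2.94]. Speed limits (rad/s): [2.57, 2.57, 3.14, 3.14, 3.14, 3.14, 3.14].

INTERFACE

Orientations are given as a 3x3 rotation matrix whose columns are the frame's x, y, z axes.
In Python, from workcell import status, capture, camera_model, job gives the robot as it stands.
- The arm moves only by the tool apply_moves, never from a script. Its argument "increments" is a list of rows, each a list of 3 entries, a list of its own where there are three numbers: the shift along the tool's x, y, z normalised to -1 to 1, where 1 is 0.15 m, then the turn, a rotation vector about the tool's x, y, z normalised to -1 to 1, where 1 is 2 rad, then the opening, from -1 (shut) to 1 (fully open). In form: [[[dx, dy, dz], [rx, ry, rz], hand], ...]. A call has 1 to 5 rows; each row is the pose to reach, as a shift and turn from the pose commanded when the call began, along the tool's axes at that moment; what a row does not reach only later rows make up. A row lasts 1/12 s, in which the tool goes at most 41.7 mm and 7.16 degrees, less where a joint would pass 70% of its speed; a pose out of reach is approached as far as the arm can. A call with a number of a shift or a turn outside -1 to 1 is refused whole. A call with a gripper value outside its range is refused whole. The fingers move at their own pace and stop on an object; the grip force is fixed at half the most. Time passes only in rows, so rows that repeat a pose let the fingers close. It gives the time, the measured TCP pose, the force and the opening at its end, in the units of the state.
- status.get_state(): the state, without advancing time (a new reading comes with each control period).
- capture(name): name is "scene" or "top" or "wrist"; returns the picture (400x640x3 uint8, blue, green, red); there is no depth.
- camera_model(name): a dict with "camera_matrix" (3x3 intrinsics, pixels), "R" (3x3) and "t" (3): a world point X has camera coordinates R X + t. Camera axes: x right, y down, z forward; pixel columns grow to the right and rows downward; lengths in m; the calibration is good to about 2 mm. A picture is of the moment at which its call begins: read the wrist's pose just before it. camera_model takes no time and is no camera call; for the wrist camera it gives the pose at the moment of the call.
- job.sign_off(): hands the job in, once; it reports no verdict.
The state is a dict: "t": time; "joint_positions": joint angles; "qvel": joint speeds; "effort": joint torques, N m; "tool_pos": TCP position; "ee_rot": TCP orientation; "wrist_force": force on the tool from outside, world axes, zero at the start; "moment": the same for the moment, N m; "opening": finger opening in m.
Only numpy, scipy, OpenCV 4.12 (cv2) and the standard library are available. Lean on these libraries where they do the work, as an engineer would, in place of code of your own. Each camera call takes 0.05 s, during which the arm holds its last target. There are 200 camera calls.

## Working session

There is one attempt and no reset: what is moved stays moved. The work goes in short steps, Python scripts to look and compute and a tool call to move; the robot and the scene stay as the last step left them, time stands still between calls to the robot, and variables do not carry over. Pictures are saved under pics/ and viewed, about 8 in all and at most 12, crops included, and the job is handed in when it is done.

Besides the shell and the picture viewer there is one more tool, called after "Call:" by a JSON object that holds its "op" and its "data". apply_moves: Moves the arm, as the interface text tells. Scaled input: -1 to 1 covers 0.15 m each way for a shift and 2 rad each way for a turn. Its arguments: {"type":"object","properties":{"increments":{"type":"array"}},"required":["increments"]}

```bash
ls; mkdir -p pics; python3 - <<'E'
from workcell import status, capture, camera_model
import cv2, numpy as np
s=status.get_state()
for k in s: print(k, np.round(s[k],3).tolist())
for n in ["scene","top"]:
    m=camera_model(n); print(n,np.round(m["camera_matrix"],1).tolist(),np.round(-np.array(m["R"]).T@m["t"],3))
    cv2.imwrite(f"pics/{n}0.png",capture(n))
E
```

```text
pics
t 0.0
joint_positions [1.121, 0.629, 0.038, 1.518, -0.027, 0.996, -0.02]
qvel [0.001, 0.0, -0.001, 0.0, 0.0, 0.0, -0.001]
effort [-0.0, -56.341, 1.226, -19.345, 0.011, 0.011, -0.0]
tool_pos [0.243, -0.602, 0.404]
ee_rot [[-0.001, 0.927, 0.374], [0.002, 0.374, -0.927], [-1.0, -0.0, -0.002]]
wrist_force [-0.07, -1.026, -0.443]
moment [0.01, -0.009, -0.033]
opening 0.085
scene [[365.2, 0.0, 321.2], [0.0, 365.2, 200.5], [0.0, 0.0, 1.0]] [0.053 0.722 0.568]
top [[403.9, 0.0, 320.5], [0.0, 403.9, 198.3], [0.0, 0.0, 1.0]] [ 0.402 -0.012  1.025]
```

View pics/scene0.png

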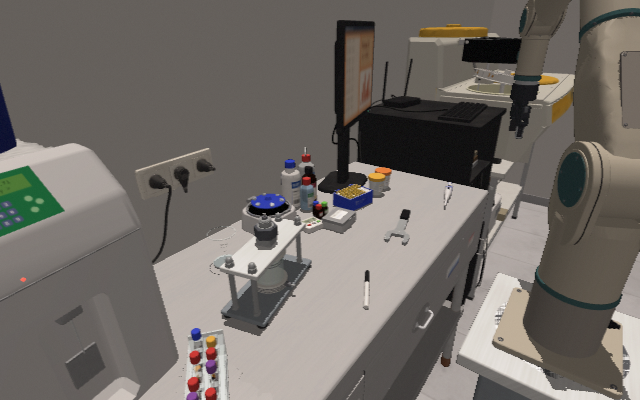

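View pics/top0.png

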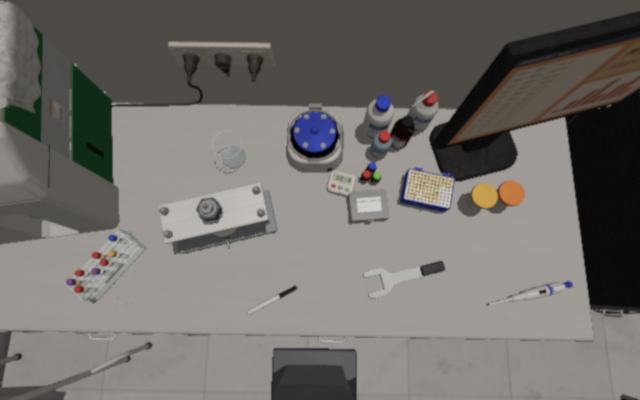

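The scene view shows the column at (265,240) and the spanner at (400,225). In the top view the column's locknut is at (208,208), the spanner's jaw near (380,282), its grip near (432,269), and the beaker at (228,152). Next I'll enlarge the two areas.

```bash
python3 - <<'E'
import cv2, numpy as np
a=cv2.imread("pics/top0.png")
c1=cv2.resize(a[175:255,150:285],None,fx=5.5,fy=5.5,interpolation=cv2.INTER_CUBIC)[:330]
c1=cv2.resize(a[178:253,150:285],(743,412),interpolation=cv2.INTER_CUBIC)
c2=cv2.resize(a[255:305,355:455],(750,375),interpolation=cv2.INTER_CUBIC)
cv2.imwrite("pics/c1.png",c1);cv2.imwrite("pics/c2.png",c2)
E
cat > h.py <<'E'
import numpy as np
from workcell import status, capture, camera_model
def ray(n,uv,z,m=None):
    m=m or camera_model(n);R=np.array(m["R"]);t=np.array(m["t"]).ravel()
    d=R.T@np.linalg.solve(m["camera_matrix"],[*uv,1]);c=-R.T@t
    return c+d*(z-c[2])/d[2]
def proj(n,X,m=None):
    m=m or camera_model(n);p=np.array(m["camera_matrix"])@(np.array(m["R"])@np.array(X)+np.array(m["t"]).ravel());return p[:2]/p[2]
E
```

```text
(no output)
```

View pics/c1.png

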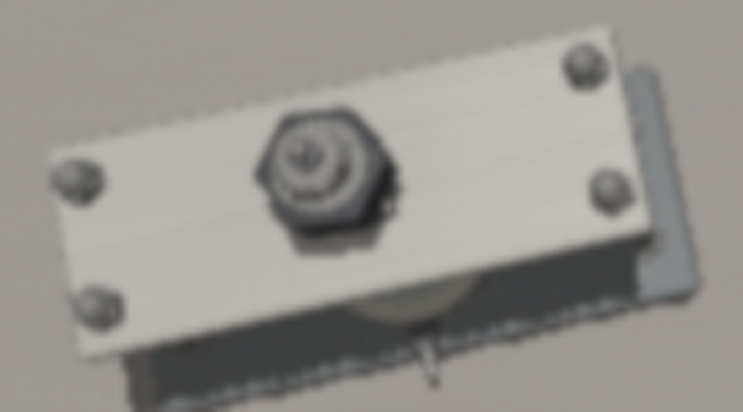

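View pics/c2.png

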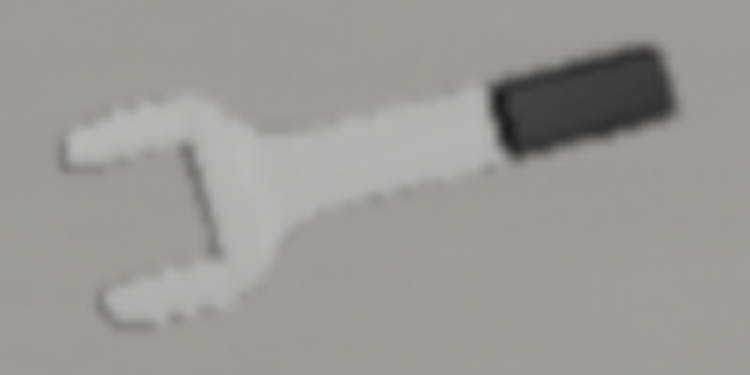

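The plate's corners in crop 1 are (50,155), (610,28), (650,232) and (82,357). Its nuts are at (78,180), (585,66), (610,190) and (100,306). The hexagon's left and right corners are at about (258,175) and (397,178). In crop 2 the spanner's grip-top corners are (495,90), (655,47), (672,110) and (513,157), the tips are (65,150) and (105,305), and the root of the jaw runs from (185,145) to (217,255).

```bash
python3 - <<'E'
from h import *
P=lambda c,z:ray("top",(150+(c[0]+.5)/5.504-.5,178+(c[1]+.5)/5.493-.5),z)[:2]
Q=lambda c,z:ray("top",(355+(c[0]+.5)/7.5-.5,255+(c[1]+.5)/7.5-.5),z)[:2]
c=np.array([P(x,.13) for x in [(50,155),(610,28),(650,232),(82,357)]])
print("plate",c.round(4).tolist(),c.mean(0).round(4)); 
for i in range(4): d=c[(i+1)%4]-c[i]; print(np.linalg.norm(d).round(4),np.degrees(np.arctan2(d[1],d[0])).round(2))
n=np.array([P(x,.148) for x in [(78,180),(585,66),(610,190),(100,306)]])
print("nuts",n.mean(0).round(4))
for i in range(4): d=n[(i+1)%4]-n[i]; print(np.linalg.norm(d).round(4),np.degrees(np.arctan2(d[1],d[0])).round(2))
print("stem",P((305,155),.205).round(4))
h=np.array([P(x,.174) for x in [(258,175),(285,113),(350,108),(393,168),(370,235),(300,230)]]);print("hex",h.mean(0).round(4),[(np.linalg.norm(x-h.mean(0)).round(4),np.degrees(np.arctan2(*(x-h.mean(0))[::-1])).round(1)) for x in h])
g=np.array([Q(x,.018) for x in [(495,90),(655,47),(672,110),(513,157)]])
print("grip",g.mean(0).round(4))
for i in range(4): d=g[(i+1)%4]-g[i]; print(np.linalg.norm(d).round(4),np.degrees(np.arctan2(d[1],d[0])).round(2))
t=np.array([Q(x,.009) for x in [(65,150),(105,305),(185,145),(217,255)]])
print("tips",t.round(4).tolist(), t[:2].mean(0).round(4),t[2:].mean(0).round(4))
d=t[:2].mean(0)-g.mean(0);print(np.linalg.norm(d),np.degrees(np.arctan2(d[1],d[0])))
E
```

```text
plate [[0.5886, 0.3521], [0.6472, 0.1251], [0.5611, 0.1043], [0.5057, 0.3301]] [0.5757 0.2279]
0.2344 -75.53
0.0886 -166.42
0.2325 103.77
0.0857 14.85
nuts [0.5749 0.2253]
0.2072 -75.69
0.0529 -165.95
0.2058 104.26
0.0527 15.57
stem [0.5748 0.2257]
hex [0.575 0.226] [(np.float64(0.0264), np.float64(94.3)), (np.float64(0.0292), np.float64(37.9)), (np.float64(0.0266), np.float64(-16.1)), (np.float64(0.0261), np.float64(-86.1)), (np.float64(0.0314), np.float64(-142.6)), (np.float64(0.0249), np.float64(160.8))]
grip [ 0.4682 -0.2924]
0.0555 -74.32
0.0209 -167.48
0.0553 106.96
0.0222 13.17
tips [[0.4497, -0.1227], [0.4002, -0.1355], [0.4521, -0.1624], [0.4168, -0.1723]] [ 0.425  -0.1291] [ 0.4344 -0.1674]
0.16894382274301734 104.84494231117493
```

```bash
cat >> h.py <<'E'
from scipy.spatial.transform import Rotation as Ro
def Rt(yaw):  # tool down, z axis at yaw (deg)
    a=np.radians(yaw);z=np.array([np.cos(a),np.sin(a),0]);x=np.array([0,0,-1.]);return np.c_[x,np.cross(z,x),z]
def plan(p,yaw,p0=None,R0=None):
    s=status.get_state();p0=np.array(s["tool_pos"]) if p0 is None else np.array(p0)
    R0=np.array(s["ee_rot"]) if R0 is None else R0;R1=Rt(yaw)
    w=Ro.from_matrix(R0.T@R1).as_rotvec();d=np.array(p)-p0
    n=max(1,int(np.ceil(max(abs(d).max()/.148,np.linalg.norm(w)/.61))))
    for k in range(n):
        R=R0@Ro.from_rotvec(w*k/n).as_matrix();print("call",(R.T@d/n/.15).round(4).tolist(),(w/n/2).round(4).tolist())
def show():
    s=status.get_state();z=np.array(s["ee_rot"])[:,2]
    print(s["t"],np.round(s["tool_pos"],4),"yaw",np.degrees(np.arctan2(z[1],z[0])).round(2),"F",np.round(s["wrist_force"],2),"M",np.round(s["moment"],2),"open",s["opening"])
E
python3 -c "
from h import *
plan([.468,-.292,.30],14.8)"
```

```text
call [0.2316, 0.7213, -0.4523] [-0.2409, -0.0002, -0.0002]
call [0.2312, 0.8489, -0.0667] [-0.2409, -0.0002, -0.0002]
call [0.2309, 0.7833, 0.3341] [-0.2409, -0.0002, -0.0002]
```

Call:
{"op": "apply_moves", "data": {"increments": [[[0.23, 0.72, -0.45], [-0.24, 0, 0], 1], [[0.23, 0.72, -0.45], [-0.24, 0, 0], 1], [[0.23, 0.72, -0.45], [-0.24, 0, 0], 1], [[0.23, 0.72, -0.45], [-0.24, 0, 0], 1], [[0.23, 0.72, -0.45], [-0.24, 0, 0], 1]]}}

```text
t: 0.52
tool_pos: [0.3211, -0.496, 0.3691]
ee_rot: [[0.0, 0.642, 0.767], [0.005, 0.767, -0.642], [-1.0, 0.004, -0.003]]
wrist_force: [-0.2, -0.8, 0.7]
opening: 0.0855
```

Call:
{"op": "apply_moves", "data": {"increments": [[[0.23, 0.85, -0.07], [-0.24, 0, 0], 1], [[0.23, 0.85, -0.07], [-0.24, 0, 0], 1], [[0.23, 0.85, -0.07], [-0.24, 0, 0], 1], [[0.23, 0.85, -0.07], [-0.24, 0, 0], 1], [[0.23, 0.85, -0.07], [-0.24, 0, 0], 1]]}}

```text
t: 0.93
tool_pos: [0.3949, -0.3934, 0.3349]
ee_rot: [[0.0, 0.219, 0.976], [0.003, 0.976, -0.219], [-1.0, 0.003, -0.001]]
wrist_force: [-0.7, -0.4, 0.1]
opening: 0.0855
```

Call:
{"op": "apply_moves", "data": {"increments": [[[0.23, 0.78, 0.33], [-0.24, 0, 0], 1], [[0.23, 0.78, 0.33], [-0.24, 0, 0], 1], [[0.23, 0.78, 0.33], [-0.24, 0, 0], 1], [[0.23, 0.78, 0.33], [-0.24, 0, 0], 1], [[0.23, 0.78, 0.33], [-0.24, 0, 0], 1]]}}

```text
t: 1.35
tool_pos: [0.4691, -0.2917, 0.3006]
ee_rot: [[0.0, -0.253, 0.967], [0.001, 0.967, 0.253], [-1.0, 0.001, 0.001]]
wrist_force: [-0.4, 0.2, -0.7]
opening: 0.085
```

```bash
python3 - <<'E'
from h import *
import cv2
show(); m=camera_model("wrist"); a=capture("wrist"); cv2.imwrite("pics/w1.png",a); 
np.save("w1.npy",m,allow_pickle=True); print(np.round(-np.array(m["R"]).T@m["t"],3), np.round(m["R"],2).tolist())
g=np.array([.468,-.292]);f=np.radians(104.8);u=np.array([np.cos(f),np.sin(f)])
for n,k,z in [("grip",0,.018),("jaw",.148,.009),("tipmid",.170,.009)]: print(n,proj("wrist",[*(g+k*u),z],m).round(1))
E
```

```text
1.35 [ 0.4691 -0.2917  0.3006] yaw 14.67 F [-0.36  0.19 -0.69] M [-0.06  0.05 -0.02] open 0.08498244292627347
[ 0.452 -0.225  0.27 ] [[0.97, 0.25, 0.0], [0.24, -0.93, 0.27], [0.07, -0.26, -0.96]]
grip [323.7 195.6]
jaw [323.1  15.4]
tipmid [323.  -16.4]
```

View pics/w1.png

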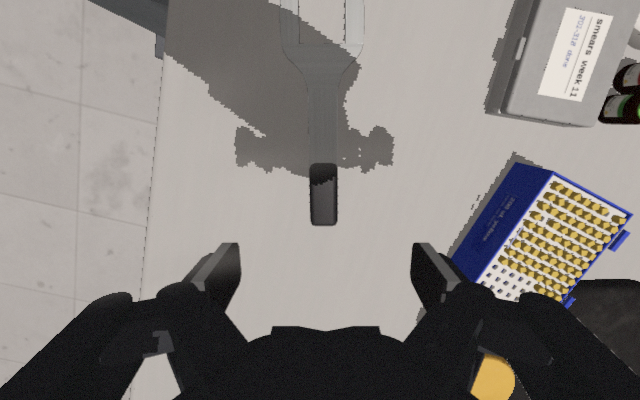

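The wrist view shows the grip centred at (323.5,195), where my estimate predicted (323.7,195.6). The shank runs straight up the picture, so the spanner pose is confirmed. Descending to grasp it.

Call:
{"op": "apply_moves", "data": {"increments": [[[0.3, 0, 0], [0, 0, 0], 0.2], [[0.55, 0, 0], [0, 0, 0], 0.2], [[0.75, 0, 0], [0, 0, 0], 0.2], [[0.83, 0, 0], [0, 0, 0], 0.2], [[0.83, 0, 0], [0, 0, 0], 0.2]]}}

```text
t: 1.82
tool_pos: [0.4656, -0.2949, 0.1744]
ee_rot: [[-0.005, -0.244, 0.97], [0.0, 0.97, 0.244], [-1.0, 0.001, -0.005]]
wrist_force: [-0.2, -0.6, 0.1]
opening: 0.0515
```

Call:
{"op": "apply_moves", "data": {"increments": [[[0, 0, 0], [0, 0, 0], -1], [[0, 0, 0], [0, 0, 0], -1], [[0, 0, 0], [0, 0, 0], -1], [[0, 0, 0], [0, 0, 0], -1], [[0, 0, 0], [0, 0, 0], -1]]}}

```text
t: 2.23
tool_pos: [0.4683, -0.2941, 0.1789]
ee_rot: [[0.003, -0.249, 0.968], [-0.003, 0.968, 0.249], [-1.0, -0.003, 0.002]]
wrist_force: [-1.1, -1.1, 7.2]
opening: 0.0248
```

```bash
python3 - <<'E'
from h import *
show()
E
```

```text
2.2333 [ 0.4683 -0.2941  0.1789] yaw 14.43 F [-1.14 -1.07  7.17] M [-0.24  0.23  0.1 ] open 0.024766613638853772
```

Call:
{"op": "apply_moves", "data": {"increments": [[[-0.1, 0, 0], [0, 0, 0], -1], [[-0.3, 0, 0], [0, 0, 0], -1], [[-0.6, 0, 0], [0, 0, 0], -1], [[-0.9, 0, 0], [0, 0, 0], -1], [[-1, 0, 0], [0, 0, 0], -1]]}}

```text
t: 2.65
tool_pos: [0.4685, -0.2933, 0.3318]
ee_rot: [[0.006, -0.25, 0.968], [-0.003, 0.968, 0.25], [-1.0, -0.005, 0.005]]
wrist_force: [0.9, -1.0, -1.7]
opening: 0.0241
```

```bash
python3 - <<'E'
from h import *
show()
u=np.array([np.cos(np.radians(104.3)),np.sin(np.radians(104.3))])
plan([*(np.array([.575,.226])-.215*u),.365],14.3)
E
```

```text
2.65 [ 0.4685 -0.2933  0.3318] yaw 14.48 F [ 0.92 -0.96 -1.71] M [-0.14 -0.11 -0.04] open 0.02412587169368771
call [-0.0739, 0.58, 0.5165] [0.0005, 0.0008, 0.0008]
call [-0.0738, 0.5807, 0.5158] [0.0005, 0.0008, 0.0008]
call [-0.0738, 0.5813, 0.515] [0.0005, 0.0008, 0.0008]
```

Call:
{"op": "apply_moves", "data": {"increments": [[[-0.02, 0.08, 0.07], [0, 0, 0], -1], [[-0.04, 0.2, 0.18], [0, 0, 0], -1], [[-0.06, 0.35, 0.31], [0, 0, 0], -1], [[-0.07, 0.48, 0.43], [0, 0, 0], -1], [[-0.07, 0.6, 0.53], [0, 0, 0], -1]]}}

```text
t: 3.07
tool_pos: [0.5229, -0.1843, 0.3386]
ee_rot: [[0.003, -0.251, 0.968], [-0.0, 0.968, 0.251], [-1.0, -0.001, 0.002]]
wrist_force: [-0.3, 0.3, -1.7]
opening: 0.0243
```

Call:
{"op": "apply_moves", "data": {"increments": [[[-0.02, 0.12, 0.1], [0, 0, 0], -1], [[-0.04, 0.24, 0.21], [0, 0, 0], -1], [[-0.06, 0.36, 0.32], [0, 0, 0], -1], [[-0.07, 0.48, 0.42], [0, 0, 0], -1], [[-0.07, 0.6, 0.53], [0, 0, 0], -1]]}}

```text
t: 3.48
tool_pos: [0.5766, -0.078, 0.3488]
ee_rot: [[0.001, -0.25, 0.968], [-0.0, 0.968, 0.25], [-1.0, -0.001, 0.001]]
wrist_force: [0.4, -0.4, -1.8]
opening: 0.0246
```

Call:
{"op": "apply_moves", "data": {"increments": [[[-0.03, 0.12, 0.1], [0, 0, 0], -1], [[-0.05, 0.26, 0.23], [0, 0, 0], -1], [[-0.07, 0.4, 0.35], [0, 0, 0], -1], [[-0.07, 0.5, 0.44], [0, 0, 0], -1], [[-0.07, 0.54, 0.48], [0, 0, 0], -1]]}}

```text
t: 3.9
tool_pos: [0.6266, 0.0216, 0.3592]
ee_rot: [[0.002, -0.254, 0.967], [0.003, 0.967, 0.254], [-1.0, 0.002, 0.003]]
wrist_force: [0.8, 0.6, -1.9]
opening: 0.0247
```

```bash
python3 - <<'E'
from h import *
import cv2
show()
u=np.array([np.cos(np.radians(104.3)),np.sin(np.radians(104.3))])
plan([*(np.array([.575,.226])-.205*u),.365],14.3)
cv2.imwrite("pics/w2.png",capture("wrist")); a=capture("scene")
b=cv2.resize(a[170:330,200:330],None,fx=3.5,fy=3.5,interpolation=cv2.INTER_CUBIC)
c=capture("top"); cv2.imwrite("pics/top2.png",c); cv2.imwrite("pics/scene2.png",a)
c=cv2.resize(c[165:260,150:310],(640,380),interpolation=cv2.INTER_CUBIC)
cv2.imwrite("pics/m2.png",np.vstack([np.hstack([c[:, :600]]),][:1])); 
w=cv2.imread("pics/w2.png"); s=cv2.resize(b,(300,370)); s=cv2.copyMakeBorder(s,0,10,0,0,cv2.BORDER_CONSTANT)
cv2.imwrite("pics/m2.png",np.hstack([cv2.resize(w,(500,312))[:300,:],s[:300]]))
E
```

```text
3.9 [0.6266 0.0216 0.3592] yaw 14.74 F [ 0.79  0.62 -1.91] M [-0.12 -0.07 -0.02] open 0.024658309337324193
call [-0.0382, 0.039, 0.0036] [0.0038, 0.0015, -0.0011]
```

View pics/w2.png

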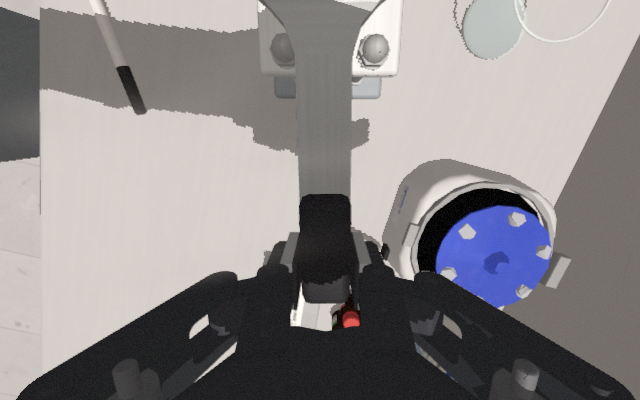

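The wrist view shows the spanner held in line with the plate. The shank edges are at columns 298 and 352, the grip is 300–350, and the two near nuts are at (285,48) and (374,48), at the same row. Next I'll work out the offset.

```bash
python3 - <<'E'
from h import *
import cv2
m=camera_model("wrist");show()
a=[ray("wrist",p,.147,m)[:2] for p in [(285,48),(374,48)]]; d=a[1]-a[0]
print("nuts",np.round(a,4),np.linalg.norm(d),np.degrees(np.arctan2(d[1],d[0])),"mid",np.mean(a,0).round(4))
u=np.array([np.cos(np.radians(104.3)),np.sin(np.radians(104.3))]);v=np.array([u[1],-u[0]])
print("axis from nuts",np.mean(a,0)+.105*u)
C=np.array([.575,.226]);T=np.array(status.get_state()["tool_pos"])[:2]
L=lambda p:np.round([(p-C)@u,(p-C)@v],4)
print("nutmid L",L(np.mean(a,0)),"tcp L",L(T))
for z in (.18,.185,.19):
  for r in (120,60): 
    e=[ray("wrist",(x,r),z,m)[:2] for x in (298,352)]; print(z,r,"w",np.linalg.norm(e[1]-e[0]).round(4),"L",L(np.mean(e,0)))
w=cv2.imread("pics/w2.png");t=cv2.imread("pics/top2.png")
A=cv2.resize(w[0:130,230:430],(800,520),interpolation=cv2.INTER_CUBIC);
B=cv2.resize(t[170:250,150:290],(800,457),interpolation=cv2.INTER_CUBIC)
cv2.imwrite("pics/c3.png",B);cv2.imwrite("pics/c4.png",A)
E
```

```text
4.05 [0.6255 0.017  0.3582] yaw 14.52 F [-0.53 -0.9  -2.37] M [-0.18 -0.04 -0.03] open 0.024397668543232408
nuts [[0.5764 0.1144]
 [0.6257 0.1271]] 0.050960951823662226 14.520274648546932 mid [0.6011 0.1207]
axis from nuts [0.57513216 0.22249507]
nutmid L [-0.1084 -0.0007] tcp L [-0.215  -0.0027]
0.18 120 w 0.0269 L [-0.1479 -0.0031]
0.18 60 w 0.0255 L [-0.1206 -0.0032]
0.185 120 w 0.026 L [-0.1479 -0.0031]
0.185 60 w 0.0247 L [-0.1214 -0.0032]
0.19 120 w 0.0251 L [-0.1479 -0.0031]
0.19 60 w 0.0238 L [-0.1223 -0.0032]
```

View pics/c3.png

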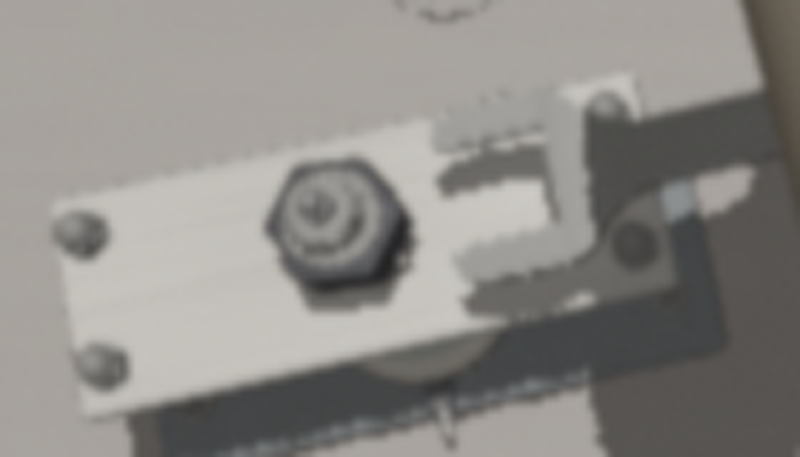

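In this enlarged top view the jaw tips are at about (435,135) and (460,265), clear of the hexagon, whose right corner is at (408,225). I'll compute where the jaw is.

```bash
python3 - <<'E'
from h import *
show();print(np.round(status.get_state()["qvel"],3))
P=lambda c,z:ray("top",(150+(c[0]+.5)/5.714-.5,170+(c[1]+.5)/5.714-.5),z)[:2]
u=np.array([np.cos(np.radians(104.3)),np.sin(np.radians(104.3))]);v=np.array([u[1],-u[0]]);C=np.array([.575,.226])
L=lambda p:np.round([(p-C)@u,(p-C)@v],4)
for z in (.18,.185,.19): print(z,[L(P(x,z)) for x in [(435,135),(460,265),(545,155),(562,230)]])
print("nutcorner",L(P((408,225),.17)), "stem",L(P((322,205),.205)))
plan([*(C-.203*u),.350],14.3)
E
```

```text
4.05 [0.6255 0.017  0.3582] yaw 14.52 F [-0.53 -0.9  -2.37] M [-0.18 -0.04 -0.03] open 0.024397668543232408
[ 0.03  -0.003  0.029  0.018  0.006  0.003  0.001]
0.18 [array([-0.0424,  0.0239]), array([-0.0426, -0.0274]), array([-0.0812,  0.0068]), array([-0.082, -0.023])]
0.185 [array([-0.0432,  0.0224]), array([-0.0435, -0.0285]), array([-0.0819,  0.0054]), array([-0.0826, -0.0242])]
0.19 [array([-0.0441,  0.0209]), array([-0.0443, -0.0297]), array([-0.0825,  0.004 ]), array([-0.0832, -0.0254])]
nutcorner [-0.0245 -0.0054] stem [-0.0022 -0.    ]
call [0.0547, 0.0802, 0.018] [0.0019, -0.0005, 0.0004]
```

Call:
{"op": "apply_moves", "data": {"increments": [[[0.05, 0.06, 0.018], [0, 0, 0], -1], [[0.1, 0.06, 0.018], [0, 0, 0], -1], [[0.15, 0.06, 0.018], [0, 0, 0], -1], [[0.19, 0.06, 0.018], [0, 0, 0], -1], [[0.19, 0.06, 0.018], [0, 0, 0], -1]]}}

```text
t: 4.47
tool_pos: [0.6255, 0.0259, 0.3276]
ee_rot: [[-0.004, -0.249, 0.968], [-0.001, 0.968, 0.249], [-1.0, 0.0, -0.004]]
wrist_force: [0.3, -0.4, -2.5]
opening: 0.0243
```

```bash
cat >> h.py <<'E'
u=np.array([np.cos(np.radians(104.3)),np.sin(np.radians(104.3))]);v=np.array([u[1],-u[0]]);C=np.array([.575,.226])
L=lambda p:np.round([(np.array(p)[:2]-C)@u,(np.array(p)[:2]-C)@v],4)
E
python3 - <<'E'
from h import *
import cv2
show();print(L(status.get_state()["tool_pos"]))
m=camera_model("wrist");a=capture("wrist");b=capture("wrist");m2=camera_model("wrist")
print(proj("wrist",[.6,.12,.15],m),proj("wrist",[.6,.12,.15],m2))
cv2.imwrite("pics/w3.png",b);cv2.imwrite("pics/c5.png",cv2.resize(b[0:140,230:430],(800,560),interpolation=cv2.INTER_CUBIC))
for s in (-1,1): print(proj("wrist",[*(C-.105*u+s*.027*v),.15],m2).round(1))
show()
E
```

```text
4.4667 [0.6255 0.0259 0.3276] yaw 14.45 F [ 0.26 -0.42 -2.53] M [-0.16 -0.03 -0.02] open 0.024330082163997804
[-0.2064 -0.0005]
[323.82276376  52.99408689] [321.21207629  54.2440456 ]
[267.9  45. ]
[382.8  45.3]
4.5667 [0.6262 0.0263 0.3291] yaw 14.45 F [ 0.72 -0.65 -2.19] M [-0.12 -0.04  0.02] open 0.02452708279444984
```

View pics/c5.png

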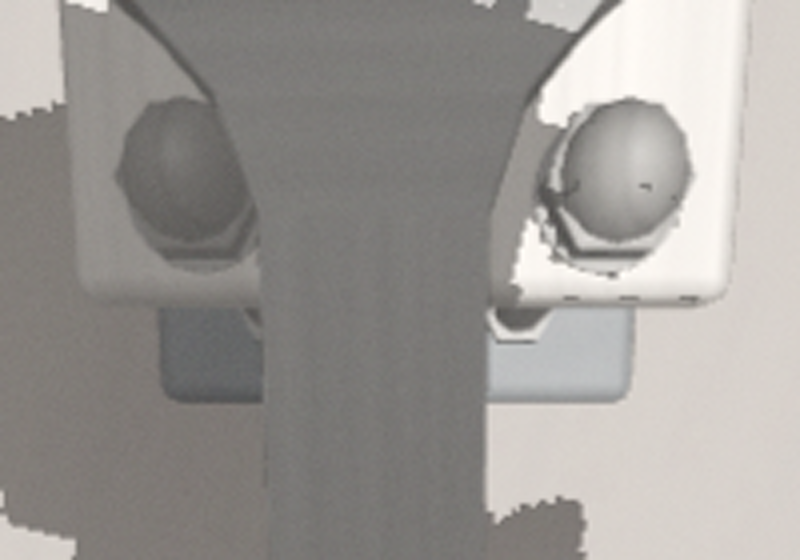

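The enlarged wrist view shows the nut domes at (276,42) and (387,42), so their midpoint is column 331. The shank runs from 296 to 352, midpoint 324. The spanner is parallel to the plate but about 3.5 mm too far to the −v side (plate-cross direction). I'll shift it by that, move 4 mm forward, and lower it.

Call:
{"op": "apply_moves", "data": {"increments": [[[0.0, 0.027, 0.023], [0, 0, 0], -1], [[0.0, 0.027, 0.023], [0, 0, 0], -1], [[0.05, 0.027, 0.023], [0, 0, 0], -1], [[0.1, 0.027, 0.023], [0, 0, 0], -1], [[0.1, 0.027, 0.023], [0, 0, 0], -1]]}}

```text
t: 4.98
tool_pos: [0.6279, 0.0314, 0.3128]
ee_rot: [[-0.003, -0.25, 0.968], [-0.001, 0.968, 0.25], [-1.0, 0.0, -0.003]]
wrist_force: [-0.6, -0.2, -2.8]
opening: 0.0243
```

Call:
{"op": "apply_moves", "data": {"increments": [[[0.01, 0, 0], [0, 0, 0], -1], [[0.02, 0, 0], [0, 0, 0], -1], [[0.02, 0, 0], [0, 0, 0], -1]]}}

```text
t: 5.23
tool_pos: [0.6286, 0.0315, 0.3114]
ee_rot: [[-0.0, -0.25, 0.968], [-0.0, 0.968, 0.25], [-1.0, 0.0, -0.0]]
wrist_force: [-0.8, -0.9, -2.7]
opening: 0.0242
```

```bash
python3 - <<'E'
from h import *
import cv2
show();print(L(status.get_state()["tool_pos"]))
b=capture("wrist");c=capture("top")
A=cv2.resize(b[0:130,230:430],(492,320),interpolation=cv2.INTER_CUBIC)
cv2.imwrite("pics/top3.png",c);cv2.imwrite("pics/w4.png",b)
B=cv2.resize(c[165:255,150:310],(492,277),interpolation=cv2.INTER_CUBIC)
cv2.imwrite("pics/c6.png",np.vstack([A,B]))
E
```

```text
5.2333 [0.6286 0.0315 0.3114] yaw 14.49 F [-0.82 -0.87 -2.68] M [-0.13 -0.02  0.01] open 0.024152613861477414
[-0.2017  0.004 ]
```

View pics/c6.png

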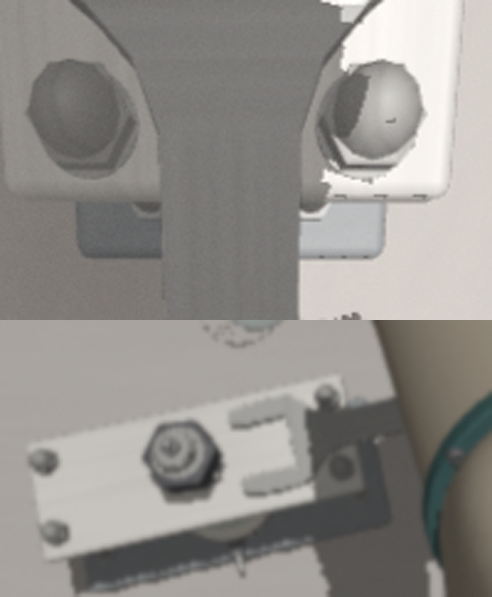

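The spanner's midline (column 230 in this crop) now sits within 0.5 mm of the nuts' midpoint (228). The top view shows the jaw over the plate and clear of the nut. Lowering to contact.

Call:
{"op": "apply_moves", "data": {"increments": [[[0.01, 0, -0.002], [0, 0, 0], -1], [[0.02, 0, -0.002], [0, 0, 0], -1], [[0.02, 0, -0.002], [0, 0, 0], -1]]}}

```text
t: 5.58
tool_pos: [0.6285, 0.0315, 0.3087]
ee_rot: [[0.0, -0.25, 0.968], [0.0, 0.968, 0.25], [-1.0, -0.0, 0.0]]
wrist_force: [-0.2, -0.4, -0.3]
opening: 0.0249
```

Call:
{"op": "apply_moves", "data": {"increments": [[[0, 0.05, 0], [0, 0, 0], -1], [[0, 0.1, 0], [0, 0, 0], -1], [[0, 0.15, 0], [0, 0, 0], -1], [[0, 0.2, 0], [0, 0, 0], -1], [[0, 0.23, 0], [0, 0, 0], -1]]}}

```text
t: 6.0
tool_pos: [0.6194, 0.067, 0.3089]
ee_rot: [[0.0, -0.252, 0.968], [0.001, 0.968, 0.252], [-1.0, 0.001, 0.001]]
wrist_force: [1.7, 0.3, -0.4]
opening: 0.0244
```

```bash
python3 - <<'E'
from h import *
show();s=status.get_state();print(L(s["tool_pos"]),(np.array(s["ee_rot"]).T@s["wrist_force"]).round(1))
E
```

```text
6.0 [0.6194 0.067  0.3089] yaw 14.59 F [ 1.66  0.27 -0.37] M [-0.22 -0.18 -0.06] open 0.02435129048111706
[-0.1651  0.0038] [ 0.4 -0.2  1.7]
```

Call:
{"op": "apply_moves", "data": {"increments": [[[0, 0.03, 0], [0, 0, 0], -1], [[0, 0.06, 0], [0, 0, 0], -1], [[0, 0.08, 0], [0, 0, 0], -1], [[0, 0.09, 0], [0, 0, 0], -1], [[0, 0.1, 0], [0, 0, 0], -1]]}}

```text
t: 6.42
tool_pos: [0.6161, 0.0793, 0.3089]
ee_rot: [[0.0, -0.25, 0.968], [-0.0, 0.968, 0.25], [-1.0, -0.001, 0.0]]
wrist_force: [-0.3, -2.6, 1.2]
opening: 0.0241
```

```bash
python3 - <<'E'
from h import *
show();s=status.get_state();print(L(s["tool_pos"]),(np.array(s["ee_rot"]).T@s["wrist_force"]).round(1))
E
```

```text
6.4167 [0.6161 0.0793 0.3089] yaw 14.49 F [-0.26 -2.6   1.16] M [-0.36 -0.12 -0.03] open 0.024066310629173727
[-0.1523  0.0036] [-1.2 -2.5 -0.9]
```

Call:
{"op": "apply_moves", "data": {"increments": [[[0, 0.015, 0], [0, 0, 0], -1], [[0, 0.03, 0], [0, 0, 0], -1], [[0, 0.03, 0], [0, 0, 0], -1]]}}

```text
t: 6.67
tool_pos: [0.6148, 0.0842, 0.3089]
ee_rot: [[0.0, -0.251, 0.968], [0.0, 0.968, 0.251], [-1.0, 0.0, 0.0]]
wrist_force: [-0.6, -0.9, 0.9]
opening: 0.0243
```

```bash
python3 - <<'E'
from h import *
show();s=status.get_state();print(L(s["tool_pos"]),(np.array(s["ee_rot"]).T@s["wrist_force"]).round(1))
E
```

```text
6.6667 [0.6148 0.0842 0.3089] yaw 14.51 F [-0.57 -0.89  0.88] M [-0.17 -0.07  0.02] open 0.02428251575939596
[-0.1472  0.0036] [-0.9 -0.7 -0.8]
```

Call:
{"op": "apply_moves", "data": {"increments": [[[0, 0.015, 0], [0, 0, 0], -1], [[0, 0.03, 0], [0, 0, 0], -1], [[0, 0.03, 0], [0, 0, 0], -1]]}}

```text
t: 6.92
tool_pos: [0.6142, 0.0865, 0.3089]
ee_rot: [[0.001, -0.25, 0.968], [-0.003, 0.968, 0.25], [-1.0, -0.003, 0.0]]
wrist_force: [1.4, -5.6, 2.6]
opening: 0.0239
```

```bash
python3 - <<'E'
from h import *
show();s=status.get_state();print(L(s["tool_pos"]),(np.array(s["ee_rot"]).T@s["wrist_force"]).round(1))
E
```

```text
6.9167 [0.6142 0.0865 0.3089] yaw 14.47 F [ 1.39 -5.59  2.6 ] M [-1.16 -0.34  0.2 ] open 0.02385515253450221
[-0.1449  0.0035] [-2.6 -5.8 -0.1]
```

Call:
{"op": "apply_moves", "data": {"increments": [[[0, 0.02, 0], [0, 0, 0], -1], [[0, 0.03, 0], [0, 0, 0], -1], [[0, 0.03, 0], [0, 0, 0], -1]]}}

```text
t: 7.17
tool_pos: [0.6137, 0.0874, 0.3089]
ee_rot: [[0.002, -0.248, 0.969], [-0.008, 0.969, 0.248], [-1.0, -0.008, -0.0]]
wrist_force: [2.5, -10.9, 3.1]
opening: 0.0247
```

```bash
python3 - <<'E'
from h import *
import cv2
show();s=status.get_state();print(L(s["tool_pos"]),(np.array(s["ee_rot"]).T@s["wrist_force"]).round(1))
b=capture("wrist");c=capture("top");e=capture("scene")
cv2.imwrite("pics/w5.png",b);cv2.imwrite("pics/top5.png",c);cv2.imwrite("pics/s5.png",e)
A=cv2.resize(b[0:200,150:500],(525,300),interpolation=cv2.INTER_CUBIC)
B=cv2.resize(c[170:250,150:290],(525,300),interpolation=cv2.INTER_CUBIC)
S=cv2.resize(e[195:295,205:330],None,fx=2,fy=2.5);S=cv2.resize(e[205:285,215:317],(270,212),interpolation=cv2.INTER_CUBIC)
S=cv2.copyMakeBorder(cv2.resize(e[200:300,220:320],(275,275),interpolation=cv2.INTER_CUBIC),0,325,0,0,cv2.BORDER_CONSTANT)
cv2.imwrite("pics/c7.png",np.hstack([np.vstack([A,B]),S]))
E
```

```text
7.1667 [0.6137 0.0874 0.3089] yaw 14.33 F [  2.5  -10.85   3.09] M [-2.45 -0.58  0.3 ] open 0.02468288391995769
[-0.1439  0.0033] [ -3.  -11.2  -0.3]
```

View pics/c7.png

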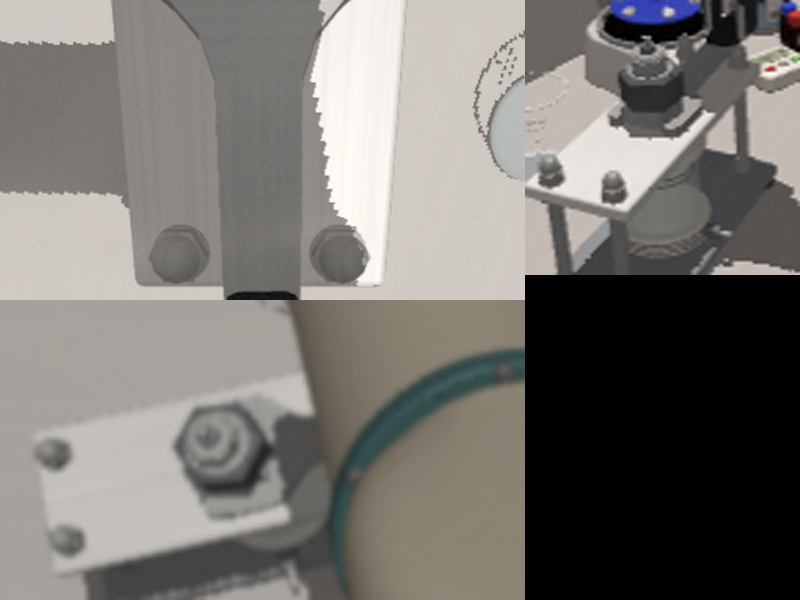

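The view shows the jaw home. The tips project past the nut on the far side (scene inset), the handle lies between the two nuts, and the grip starts just beyond the plate's end. A firm stop at 11 N agrees. I'll release and rise.

Call:
{"op": "apply_moves", "data": {"increments": [[[0, -0.02, 0], [0, 0, 0], -1], [[0, -0.02, 0], [0, 0, 0], 0.4], [[0, -0.02, 0], [0, 0, 0], 0.4], [[0, -0.02, 0], [0, 0, 0], 0.4], [[0, -0.02, 0], [0, 0, 0], 0.4]]}}

```text
t: 7.73
tool_pos: [0.6131, 0.0908, 0.3086]
ee_rot: [[-0.001, -0.252, 0.968], [0.001, 0.968, 0.252], [-1.0, 0.001, -0.0]]
wrist_force: [-0.7, -0.2, 0.3]
opening: 0.0595
```

Call:
{"op": "apply_moves", "data": {"increments": [[[-0.1, 0, 0], [0, 0, 0], 0.4], [[-0.3, 0, 0], [0, 0, 0], 1], [[-0.55, 0, 0], [0, 0, 0], 1], [[-0.6, 0, 0], [0, 0, 0], 1], [[-0.6, 0, 0], [0, 0, 0], 1]]}}

```text
t: 8.15
tool_pos: [0.6142, 0.0908, 0.4021]
ee_rot: [[0.007, -0.251, 0.968], [0.002, 0.968, 0.251], [-1.0, 0.0, 0.007]]
wrist_force: [0.5, -0.8, -0.4]
opening: 0.0852
```

```bash
python3 - <<'E'
from h import *
import cv2
show()
b=capture("wrist");capture("wrist");m=camera_model("wrist");b=capture("wrist");show();cv2.imwrite("pics/w6.png",b);cv2.imwrite("pics/top6.png",capture("top"))
import pickle;pickle.dump(m,open("w6.pkl","wb"))
for n,X in [("nutL",[*(C-.105*u-.027*v),.147]),("nutR",[*(C-.105*u+.027*v),.147]),("lock",[*C,.175]),("stem",[*C,.205])]: print(n,proj("wrist",X,m).round(1))
E
```

```text
8.15 [0.6142 0.0908 0.4021] yaw 14.54 F [ 0.52 -0.83 -0.36] M [-0.01  0.1  -0.02] open 0.08521226475787656
8.3 [0.6128 0.0897 0.3974] yaw 14.52 F [-0.65 -0.47 -0.06] M [-0.    0.02  0.04] open 0.08522373500872839
nutL [286.4 160.6]
nutR [356.1 160.9]
lock [320.7 -12.3]
stem [319.7 -39.6]
```

View pics/w6.png

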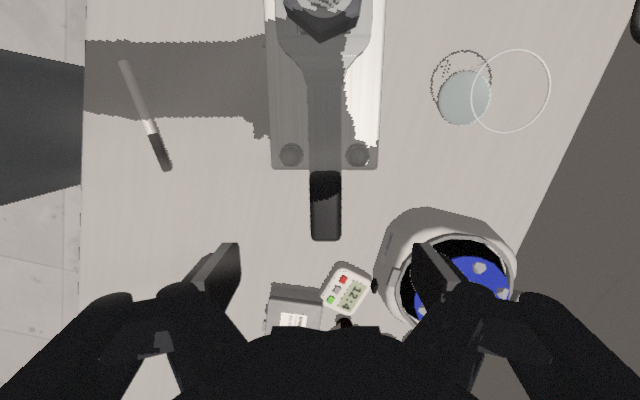

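The wrist view shows the released spanner resting in place: handle central between the nuts at (291,155) and (358,155), grip at (325,205), and the hexagon's near corner at about (320,40). The nuts put the axis about 4.5 mm along u and 2.7 mm along v from my first estimate. Moving above the locknut.

```bash
python3 - <<'E'
from h import *
show();plan([.5765,.2313,.42],14.3)
E
```

```text
8.35 [0.6128 0.0896 0.397 ] yaw 14.52 F [ 0.07  0.01 -0.97] M [-0.05 -0.02  0.  ] open 0.08528589713517447
call [-0.1528, 0.975, 0.0023] [0.0019, -0.0015, -0.0001]
```

Call:
{"op": "apply_moves", "data": {"increments": [[[-0.1, 0.2, 0], [0, 0, 0], 1], [[-0.15, 0.45, 0], [0, 0, 0], 1], [[-0.15, 0.7, 0], [0, 0, 0], 1], [[-0.15, 0.9, 0], [0, 0, 0], 1], [[-0.15, 0.97, 0], [0, 0, 0], 1]]}}

```text
t: 8.77
tool_pos: [0.5743, 0.2365, 0.42]
ee_rot: [[-0.004, -0.258, 0.966], [0.003, 0.966, 0.258], [-1.0, 0.004, -0.003]]
wrist_force: [-0.2, 1.0, -0.1]
opening: 0.085
```

```bash
python3 - <<'E'
from h import *
import cv2
capture("wrist");capture("wrist");show();m=camera_model("wrist");b=capture("wrist");cv2.imwrite("pics/w7.png",b)
Ct=np.array([.5765,.2313])
print("lock",proj("wrist",[*Ct,.175],m).round(1),"stem",proj("wrist",[*Ct,.205],m).round(1))
# rectify plane z=.174 : 4px/mm, world-aligned (right=v, up=u)
S=4;K=160
src=[];dst=[]
for a,c in [(-.04,-.04),(.04,-.04),(.04,.04),(-.04,.04)]:
    src.append(proj("wrist",[*(Ct+a*v+c*u),.174],m));dst.append([K+a*1000*S,K-c*1000*S])
H=cv2.getPerspectiveTransform(np.float32(src),np.float32(dst))
r=cv2.warpPerspective(b,H,(2*K,2*K),flags=cv2.INTER_CUBIC);cv2.imwrite("pics/r7.png",r)
g=cv2.cvtColor(r,cv2.COLOR_BGR2GRAY);print(np.percentile(g,[2,10,25,50,75,90]))
# hexagon search: mean outward gradient along the outline
gx=cv2.GaussianBlur(g.astype(np.float32),(0,0),2);res=[]
for cx in range(-32,33,2):
  for cy in range(-32,33,2):
    for th in range(0,60,2):
      n=np.radians(th+60*np.arange(6));s=np.linspace(-11,11,12)*S
      def samp(rad):
        X=K+cx+rad*S*np.cos(n)[:,None]-s*np.sin(n)[:,None];Y=K+cy-(rad*S*np.sin(n)[:,None]+s*np.cos(n)[:,None])
        return gx[np.clip(Y,0,2*K-1).astype(int),np.clip(X,0,2*K-1).astype(int)]
      d=np.clip(abs(samp(24.5)-samp(21.5)),0,40);res.append((d.mean(),cx/S,-cy/S,th))
res.sort(reverse=True);print(*[tuple(np.round(x,1).tolist()) for x in res[:8]],sep="\n")
R=cv2.resize(r,(600,600));cv2.imwrite("pics/r7b.png",R)
E
```

```text
8.8667 [0.5755 0.2334 0.4198] yaw 14.81 F [-0.31 -0.02 -0.67] M [-0.04  0.02 -0.02] open 0.0855901857214906
lock [326.4 211.1] stem [326.4 224.8]
[ 44.  83. 118. 179. 203. 212.]
(37.6, -1.0, 3.0, 52.0)
(37.6, -1.0, 3.0, 0.0)
(37.6, -1.5, 3.0, 54.0)
(37.5, -1.0, 2.5, 52.0)
(37.5, -0.5, 2.5, 50.0)
(37.5, -0.5, 3.0, 58.0)
(37.5, -1.0, 3.0, 54.0)
(37.5, -1.5, 2.5, 54.0)
```

```bash
python3 - <<'E'
import cv2,numpy as np
r=cv2.imread("pics/r7.png");g=cv2.GaussianBlur(cv2.cvtColor(r,cv2.COLOR_BGR2GRAY).astype(np.float32),(0,0),1);S=4;K=160
for clip in (60,120):
  res=[]
  for cx in np.arange(-5,5,.5):
   for cy in np.arange(-2,7,.5):
    for th in range(0,60,1):
     for R in (22,23):
      n=np.radians(th+60*np.arange(6));s=np.linspace(-12,12,15)
      def samp(rad):
        X=cx+rad*np.cos(n)[:,None]-s*np.sin(n)[:,None];Y=cy+(rad*np.sin(n)[:,None]+s*np.cos(n)[:,None])
        return g[np.clip(K-Y*S,0,2*K-1).astype(int),np.clip(K+X*S,0,2*K-1).astype(int)]
      d=np.clip(samp(R+.6)-samp(R-.6),-20,clip);e=d.mean(1);res.append((np.sort(e)[1:].mean(),cx,cy,th,R))
  res.sort(reverse=True);print(*[tuple(np.round(x,1).tolist()) for x in res[:5]],sep="\n")
E
```

```text
(46.1, -1.0, -2.0, 53.0, 23.0)
(45.6, -1.0, -2.0, 54.0, 23.0)
(45.5, -1.0, -2.0, 55.0, 23.0)
(45.2, -1.0, -1.5, 53.0, 23.0)
(45.2, -1.0, -1.5, 54.0, 23.0)
(53.4, -1.0, -2.0, 53.0, 23.0)
(53.3, -0.5, -2.0, 53.0, 23.0)
(52.8, -1.0, -2.0, 54.0, 23.0)
(52.6, -1.0, -2.0, 52.0, 23.0)
(52.1, -1.0, -1.5, 53.0, 23.0)
```

View pics/r7b.png

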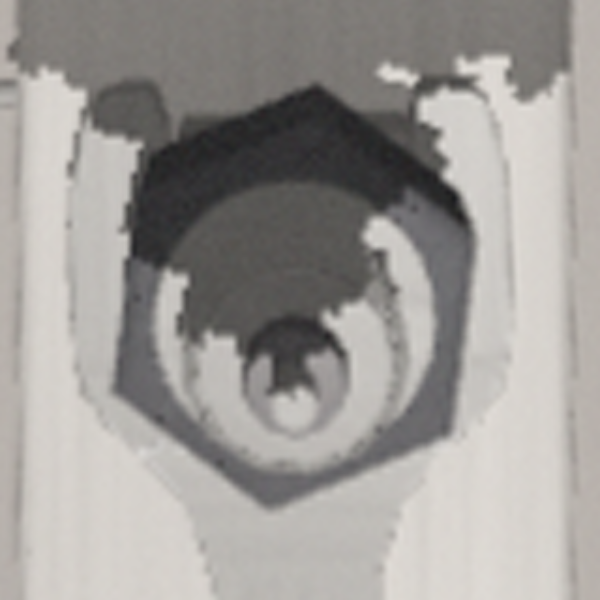

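The rectified view (7.5 px/mm) has hexagon corners at (270,508), (115,390), (452,435) and (470,235). That puts the centre at (292,312), about 1 mm and 1.6 mm from my point, with flats at about 7.5° yaw. The spanner's jaw is around the square underneath. Now aligning.

```bash
python3 - <<'E'
from h import *
show();plan([.5758,.230,.42],7.5)
E
```

```text
8.9167 [0.5766 0.2307 0.4198] yaw 14.6 F [ 0.31 -1.28 -0.51] M [-0.05 -0.07  0.  ] open 0.08521829565942966
call [-0.0011, -0.0033, -0.0063] [0.062, -0.0012, 0.0006]
```

Call:
{"op": "apply_moves", "data": {"increments": [[[0, -0.003, -0.006], [0.062, 0, 0], 1], [[0.15, -0.003, -0.006], [0.062, 0, 0], 1], [[0.35, -0.003, -0.006], [0.062, 0, 0], 1], [[0.35, -0.003, -0.006], [0.062, 0, 0], 1], [[0.35, -0.003, -0.006], [0.062, 0, 0], 1]]}}

```text
t: 9.33
tool_pos: [0.5765, 0.2272, 0.367]
ee_rot: [[-0.004, -0.126, 0.992], [-0.003, 0.992, 0.126], [-1.0, -0.003, -0.004]]
wrist_force: [0.3, -0.0, 1.0]
opening: 0.0851
```

```bash
python3 - <<'E'
from h import *
capture("wrist");show();plan([.5758,.230,.32],7.5)
E
```

```text
9.3833 [0.577  0.2281 0.3687] yaw 7.25 F [0.5  0.98 0.99] M [ 0.05 -0.   -0.04] open 0.08542305947198567
call [0.3244, 0.014, -0.0059] [-0.0022, -0.0004, 0.0006]
```

Call:
{"op": "apply_moves", "data": {"increments": [[[0.08, 0.01, -0.005], [0, 0, 0], 1], [[0.18, 0.01, -0.005], [0, 0, 0], 1], [[0.28, 0.01, -0.005], [0, 0, 0], 1], [[0.32, 0.01, -0.005], [0, 0, 0], 1], [[0.32, 0.01, -0.005], [0, 0, 0], 1]]}}

```text
t: 9.8
tool_pos: [0.5756, 0.2306, 0.3207]
ee_rot: [[-0.0, -0.128, 0.992], [-0.001, 0.992, 0.128], [-1.0, -0.001, -0.001]]
wrist_force: [-0.1, 0.0, 0.0]
opening: 0.0856
```

Call:
{"op": "apply_moves", "data": {"increments": [[[0, 0, 0], [0, 0, 0], -0.2], [[0, 0, 0], [0, 0, 0], -0.2], [[0, 0, 0], [0, 0, 0], -1], [[0, 0, 0], [0, 0, 0], -1], [[0, 0, 0], [0, 0, 0], -1]]}}

```text
t: 10.22
tool_pos: [0.5756, 0.2314, 0.3221]
ee_rot: [[0.002, -0.128, 0.992], [0.001, 0.992, 0.128], [-1.0, 0.0, 0.002]]
wrist_force: [-1.5, -1.1, 5.7]
opening: 0.0453
```

```bash
python3 - <<'E'
from h import *
show()
E
```

```text
10.2167 [0.5756 0.2314 0.3221] yaw 7.38 F [-1.47 -1.12  5.69] M [-0.16  0.28 -0.03] open 0.045312941973542555
```

Call:
{"op": "apply_moves", "data": {"increments": [[[0, 0, 0], [0.04, 0, 0], -1], [[0, 0, 0], [0.09, 0, 0], -1], [[0, 0, 0], [0.14, 0, 0], -1], [[0.002, 0, 0], [0.19, 0, 0], -1], [[0.003, 0, 0], [0.24, 0, 0], -1]]}}

```text
t: 10.63
tool_pos: [0.5764, 0.2312, 0.3218]
ee_rot: [[0.004, 0.347, 0.938], [0.001, 0.938, -0.347], [-1.0, 0.002, 0.004]]
wrist_force: [2.7, -0.3, 3.5]
opening: 0.045
```

```bash
python3 - <<'E'
from h import *
show()
E
```

```text
10.6333 [0.5764 0.2312 0.3218] yaw -20.32 F [ 2.72 -0.29  3.52] M [-0.23 -0.27  0.36] open 0.044977829270593066
```

Call:
{"op": "apply_moves", "data": {"increments": [[[0, 0, 0], [0.05, 0, 0], -1], [[0, 0, 0], [0.1, 0, 0], -1], [[0.002, 0, 0], [0.15, 0, 0], -1], [[0.003, 0, 0], [0.2, 0, 0], -1], [[0.003, 0, 0], [0.25, 0, 0], -1]]}}

```text
t: 11.05
tool_pos: [0.5771, 0.2306, 0.3214]
ee_rot: [[0.006, 0.755, 0.656], [0.0, 0.656, -0.755], [-1.0, 0.005, 0.004]]
wrist_force: [4.3, -3.0, 1.1]
opening: 0.0451
```

```bash
python3 - <<'E'
from h import *
show()
E
```

```text
11.05 [0.5771 0.2306 0.3214] yaw -49.0 F [ 4.26 -2.96  1.11] M [-0.48 -0.68  0.41] open 0.04514804892465848
```

Call:
{"op": "apply_moves", "data": {"increments": [[[0, 0, 0], [0.03, 0, 0], -1], [[0, 0, 0], [0.06, 0, 0], -1], [[0, 0, 0], [0.08, 0, 0], -1], [[0, 0, 0], [0.1, 0, 0], -1]]}}

```text
t: 11.38
tool_pos: [0.5773, 0.2303, 0.3212]
ee_rot: [[0.006, 0.869, 0.495], [-0.0, 0.495, -0.869], [-1.0, 0.005, 0.004]]
wrist_force: [4.8, -3.1, 2.0]
opening: 0.0451
```

```bash
python3 - <<'E'
from h import *
show()
E
```

```text
11.3833 [0.5773 0.2303 0.3212] yaw -60.31 F [ 4.79 -3.08  2.  ] M [-0.53 -0.82  0.37] open 0.0450798176242757
```

Call:
{"op": "apply_moves", "data": {"increments": [[[0, 0, 0], [0.02, 0, 0], -1], [[0, 0, 0], [0.04, 0, 0], -1], [[0, 0, 0], [0.05, 0, 0], -1]]}}

```text
t: 11.63
tool_pos: [0.5774, 0.2302, 0.3211]
ee_rot: [[0.007, 0.913, 0.409], [-0.001, 0.409, -0.913], [-1.0, 0.006, 0.004]]
wrist_force: [4.9, -3.1, 1.2]
opening: 0.0453
```

```bash
python3 - <<'E'
from h import *
show()
E
```

```text
11.6333 [0.5774 0.2302 0.3211] yaw -65.88 F [ 4.92 -3.1   1.19] M [-0.66 -0.88  1.34] open 0.04532273130719078
```

Call:
{"op": "apply_moves", "data": {"increments": [[[0, 0, 0], [0.012, 0, 0], -1], [[0, 0, 0], [0.012, 0, 0], -1]]}}

```text
t: 11.8
tool_pos: [0.5775, 0.2304, 0.3211]
ee_rot: [[0.007, 0.921, 0.39], [-0.002, 0.39, -0.921], [-1.0, 0.006, 0.004]]
wrist_force: [6.5, -2.9, 0.2]
opening: 0.0449
```

```bash
python3 - <<'E'
from h import *
show()
E
```

```text
11.8 [0.5775 0.2304 0.3211] yaw -67.08 F [ 6.54 -2.86  0.22] M [-0.59 -1.01  1.48] open 0.044890349064388546
```

Call:
{"op": "apply_moves", "data": {"increments": [[[0, 0, 0], [0, 0, 0], 1], [[0, 0, 0], [0, 0, 0], 1], [[0, 0, 0], [0, 0, 0], 1], [[0, 0, 0], [0, 0, 0], 1], [[0, 0, 0], [0, 0, 0], 1]]}}

```text
t: 12.22
tool_pos: [0.5751, 0.2314, 0.3198]
ee_rot: [[-0.0, 0.923, 0.386], [0.0, 0.386, -0.923], [-1.0, -0.0, -0.0]]
wrist_force: [0.1, -0.6, -0.7]
opening: 0.0856
```

Call:
{"op": "apply_moves", "data": {"increments": [[[-0.1, 0, 0], [0, 0, 0], 1], [[-0.3, 0, 0], [0, 0, 0], 1], [[-0.5, 0, 0], [0, 0, 0], 1], [[-0.67, 0, 0], [0, 0, 0], 1], [[-0.67, 0, 0], [0, 0, 0], 1]]}}

```text
t: 12.63
tool_pos: [0.5767, 0.2317, 0.4261]
ee_rot: [[0.009, 0.923, 0.385], [0.004, 0.385, -0.923], [-1.0, 0.01, -0.0]]
wrist_force: [0.4, -0.7, 0.0]
opening: 0.0854
```

```bash
python3 - <<'E'
from h import *
import cv2
for i in range(4): capture("wrist")
show();m=camera_model("wrist");b=capture("wrist");cv2.imwrite("pics/w8.png",b)
Ct=np.array([.5765,.2313]);S=4;K=160
src=[];dst=[]
for a,c in [(-.04,-.04),(.04,-.04),(.04,.04),(-.04,.04)]:
    src.append(proj("wrist",[*(Ct+a*v+c*u),.173],m));dst.append([K+a*1000*S,K-c*1000*S])
r=cv2.warpPerspective(b,cv2.getPerspectiveTransform(np.float32(src),np.float32(dst)),(2*K,2*K),flags=cv2.INTER_CUBIC);cv2.imwrite("pics/r8.png",r)
for f in ("r7","r8"):
  g=cv2.GaussianBlur(cv2.cvtColor(cv2.imread(f"pics/{f}.png"),cv2.COLOR_BGR2GRAY).astype(np.float32),(0,0),1);res=[]
  for cx in np.arange(-5,5,.5):
   for cy in np.arange(-5,5,.5):
    for th in range(0,60,1):
      n=np.radians(th+60*np.arange(6));s=np.linspace(-12,12,15)
      def samp(rad):
        X=cx+rad*np.cos(n)[:,None]-s*np.sin(n)[:,None];Y=cy+(rad*np.sin(n)[:,None]+s*np.cos(n)[:,None])
        return g[np.clip(K-Y*S,0,2*K-1).astype(int),np.clip(K+X*S,0,2*K-1).astype(int)]
      d=np.clip(samp(23.6)-samp(22.4),-20,60);res.append((np.sort(d.mean(1))[2:].mean(),cx,cy,th))
  res.sort(reverse=True);print(f,*[tuple(np.round(x,1).tolist()) for x in res[:4]])
# spanner/bystander change check in the top view around far items
t=capture("top");cv2.imwrite("pics/top8.png",t);a=cv2.imread("pics/top0.png")
print("beaker diff",cv2.absdiff(a,t)[128:172,205:250].mean())
E
```

```text
12.8333 [0.5748 0.2312 0.4193] yaw -67.32 F [-0.32  0.5  -0.42] M [-0.03 -0.01  0.03] open 0.08559040495673607
r7 (59.2, -1.0, -2.0, 53.0) (58.5, -1.0, -2.0, 54.0) (58.1, -1.0, -2.0, 55.0) (57.9, -0.5, -2.0, 53.0)
r8 (47.5, -0.5, -2.0, 40.0) (47.4, -0.5, -2.0, 42.0) (47.3, -0.5, -2.0, 41.0) (46.6, -0.5, -2.0, 39.0)
beaker diff 14.911447811447811
```

```bash
python3 - <<'E'
from h import *
import cv2
a=cv2.imread("pics/s5.png");b=capture("scene");cv2.imwrite("pics/s8.png",b)
g=lambda x:cv2.cvtColor(x,cv2.COLOR_BGR2GRAY)
# local template matching before/after: spanner tips, plate nut (fixed reference), beaker (vs start)
for n,A,(x,y,w,h) in [("tip L",a,(247,236,14,12)),("tip R",a,(270,236,20,12)),("plate nuts ref",a,(222,252,36,20)),("beaker",cv2.imread("pics/scene0.png"),(207,226,18,48))]:
    big=cv2.resize(g(b)[y-6:y+h+6,x-6:x+w+6],None,fx=4,fy=4,interpolation=cv2.INTER_CUBIC)
    t=cv2.resize(g(A)[y:y+h,x:x+w],None,fx=4,fy=4,interpolation=cv2.INTER_CUBIC)
    _,s,_,l=cv2.minMaxLoc(cv2.matchTemplate(big,t,cv2.TM_CCOEFF_NORMED));print(n,"shift px",(l[0]/4-6,l[1]/4-6),"score",round(s,2))
show()
E
```

```text
tip L shift px (0.0, -0.75) score 0.97
tip R shift px (0.0, 0.0) score 0.72
plate nuts ref shift px (-0.25, 0.0) score 0.37
beaker shift px (0.0, 0.0) score 1.0
12.9833 [0.5749 0.2312 0.4189] yaw -67.32 F [ 1.06  0.15 -0.79] M [ 0.07  0.03 -0.03] open 0.08530720471295154
```

The spanner's left tip moved slightly, which the play would explain. I'll check that it is still home from the same wrist viewpoint as w6.

```bash
python3 - <<'E'
from h import *
plan([.6128,.0896,.397],14.5)
E
```

```text
call [0.0489, -0.0435, 0.3227] [-0.238, -0.0003, 0.0004]
call [0.049, -0.1865, 0.2669] [-0.238, -0.0003, 0.0004]
call [0.0489, -0.2881, 0.1517] [-0.238, -0.0003, 0.0004]
```

Call:
{"op": "apply_moves", "data": {"increments": [[[0, -0.04, 0.32], [-0.24, 0, 0], 1], [[0, -0.04, 0.32], [-0.24, 0, 0], 1], [[0, -0.04, 0.32], [-0.24, 0, 0], 1], [[0, -0.04, 0.32], [-0.24, 0, 0], 1], [[0, -0.04, 0.32], [-0.24, 0, 0], 1]]}}

```text
t: 13.4
tool_pos: [0.5883, 0.1841, 0.4194]
ee_rot: [[-0.002, 0.639, 0.769], [-0.0, 0.769, -0.639], [-1.0, -0.001, -0.001]]
wrist_force: [0.4, 0.5, 0.2]
opening: 0.0852
```

Call:
{"op": "apply_moves", "data": {"increments": [[[0.05, -0.19, 0.27], [-0.24, 0, 0], 1], [[0.05, -0.19, 0.27], [-0.24, 0, 0], 1], [[0.05, -0.19, 0.27], [-0.24, 0, 0], 1], [[0.05, -0.19, 0.27], [-0.24, 0, 0], 1], [[0.05, -0.19, 0.27], [-0.24, 0, 0], 1]]}}

```text
t: 13.82
tool_pos: [0.6011, 0.1365, 0.4121]
ee_rot: [[-0.001, 0.214, 0.977], [0.0, 0.977, -0.214], [-1.0, -0.0, -0.001]]
wrist_force: [0.2, 0.5, 0.3]
opening: 0.0856
```

Call:
{"op": "apply_moves", "data": {"increments": [[[0.1, -0.29, 0.15], [-0.238, 0, 0], 1], [[0.1, -0.29, 0.15], [-0.238, 0, 0], 1], [[0.1, -0.29, 0.15], [-0.238, 0, 0], 1], [[0.1, -0.29, 0.15], [-0.238, 0, 0], 1], [[0.1, -0.29, 0.15], [-0.238, 0, 0], 1]]}}

```text
t: 14.23
tool_pos: [0.6138, 0.0894, 0.3972]
ee_rot: [[-0.001, -0.256, 0.967], [0.0, 0.967, 0.256], [-1.0, 0.001, -0.001]]
wrist_force: [0.3, 0.6, 0.5]
opening: 0.0852
```

```bash
python3 - <<'E'
from h import *
import cv2
for i in range(8): capture("wrist")
show();b=capture("wrist");cv2.imwrite("pics/w9.png",b);a=cv2.imread("pics/w6.png")
g=lambda x:cv2.cvtColor(x,cv2.COLOR_BGR2GRAY)
print("grip thr bbox")
for n,i in (("w6",a),("w9",b)):
    k=(g(i)[150:245,296:365]<45).astype(np.uint8);c=max(cv2.findContours(k,0,1)[0],key=cv2.contourArea);x,y,w,h=cv2.boundingRect(c);print(n,x+296,y+150,w,h,cv2.minAreaRect(c))
for n,(x,y,w,h) in {"plateend":(264,150,30,30),"plateendR":(345,140,40,36),"grip":(303,162,46,84),"shank":(296,100,56,60)}.items():
    M=20;big=cv2.resize(cv2.Canny(g(b)[y-M:y+h+M,x-M:x+w+M],30,90),None,fx=1,fy=1);
    big=g(b)[y-M:y+h+M,x-M:x+w+M];t=g(a)[y:y+h,x:x+w]
    _,s,_,l=cv2.minMaxLoc(cv2.matchTemplate(big,t,cv2.TM_CCOEFF_NORMED));print(n,l[0]-M,l[1]-M,round(s,2))
E
```

```text
14.6333 [0.6138 0.0898 0.3979] yaw 14.9 F [-0.38 -0.13 -0.86] M [ 0.06  0.02 -0.01] open 0.08544309584665774
grip thr bbox
w6 310 171 31 67 ((29.0, 54.0), (66.0, 30.0), 90.0)
w9 298 172 33 65 ((17.600942611694336, 53.67830276489258), (30.883867263793945, 63.93959426879883), 2.4895529747009277)
plateend -1 -1 1.0
plateendR 0 0 0.96
grip -12 1 0.93
shank -1 -1 0.83
```

The same-viewpoint comparison puts the spanner within about 1 mm of home lengthwise. The handle swung only about 0.06 rad, which is the play, and still lies between the nuts. Handing in.

```bash
python3 -c "
from workcell import job,status
print(job.sign_off(), status.get_state()['t'])"
```

```text
the job is handed in; nothing more can be done
the job is handed in; nothing more can be done
```

The plunger is locked: the spanner is home on the square with its handle between the tie-rod nuts, and the locknut is turned clockwise to its stop. I handed the job in at about 14.6 s; the sign-off gives no verdict.

**Spanner:** I lowered it to the plate beside the locknut and slid it on level until it met a firm stop at about 11 N. I then let go of it before touching the locknut.

**Locknut:** It turned about 74° (1.29 rad) by the gripper's angle. The turning moment rose from a steady 0.37 N m to about 1.5 N m at the stop. A fit to the wrist images gave about 73°.

**Last checks:**
- **Spanner position:** Seen from the same wrist viewpoint before and after, its lengthwise position had moved by no more than about 1 mm. I did not push it home again.
- **Plunger:** The handle swung about 0.06 rad clockwise, taking up the play. That suggests the plunger turned roughly that much, well under 0.25, but I did not measure it directly.
- **Beaker:** It had not moved in the scene picture (match score 1.0). A cruder difference in the top view was not zero, which I put down to the arm or its shadow.
- **Weak match:** The scene-camera match on the plate nuts was poor (0.37), so I relied on the wrist view instead.
- **Robot:** The arm is clear of everything with the gripper open.

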